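# Make up the job tray for the cracked tan puzzle box

### The arm

A 6-joint arm with a two-finger parallel gripper is mounted at the origin on the work surface. World frame = base frame: x ahead of the robot, y to its left, z up, the work surface at z = 0. Lengths are in m, angles in rad, forces in N, time in s.
With the tool pointing down it reaches from about 0.3 to 0.775 m from the base axis. Payload 14.6 kg.
Tool frame: the origin (TCP) lies midway between the tips of the shut fingers; the grasp point (between the pads) lies 19 mm behind it; z points along the fingers, y is the line along which they close (so a half turn about z gives the same grasp; the last joint's range is limited). The gripper opens to 85 mm and grips with 20 to 120 N. Pads are 22 mm wide; open, the fingers measure 114 mm over their backs; the gripper's body (76 mm by 85 mm) begins 54 mm behind the grasp point. The pads swing forward as they close: fully open they stand 13 mm farther back than shut.
Start: joints at [-1.269, 0.3, 1.521, -0, 1.321, -0.067], TCP at [0.198, -0.513, 0.231] pointing down, gripper open.
Joint ranges: [-3.03, 3.03], [-0.79, 2.21], [0.23, 2.52], [-1.04, 4.18], [0, 3.07], [-2.55, 2.55]. Speed limits (rad/s): [2.22, 2.22, 2.57, 3.14, 3.14, 3.14].

### API

Orientations are given as a unit quaternion [x, y, z, w].
In Python, from plant import r gives the robot as it stands. Calls block until the motion is done:
- r.goto(position, orientation): joint-space move of the TCP to a pose.
- r.servo_line(position, ori=None, velocity=0.15): straight line of the TCP; ori=None keeps the orientation; velocity is the mean speed in m/s.
- r.set_joints(angles): joint-space move.
- r.let_go() and r.grab(): open the fingers fully, or close them until they stop; the grip force is fixed at half the most.
- r.pause(seconds).
- r.ik(position, orientation): joint angles nearest the present ones, or None.
- r.capture(name): name is "side" or "top"; returns a dict with "color" (384x512x3 uint8, red, green, blue), "z_map" (384x512 float32, m along the optical axis (not along the pixel's ray), 0 where there is no reading), "K" (3x3 intrinsics, pixels), "camera_from_world" (4x4, takes a point from world to camera coordinates). Camera axes: x right, y up, looking along -z (the intrinsics and any distortion apply to the point x, -y, -z); pixel columns grow to the right and rows downward; lengths in m; the calibration is good to about 2 mm. A picture is of the moment at which its call begins.
A pose or a line that the arm cannot do raises r.MotionError and nothing moves.
- r.close_job(): hands the job in; it is judged then, once.
Readings, each from a call of its own:
- r.read_time(): time.
- r.read_joints(): joint angles.
- r.read_qd(): joint speeds.
- r.read_joint_efforts(): joint torques, N m.
- r.read_position(): TCP position.
- r.read_orientation(): TCP orientation.
- r.read_contact_force(): force on the tool from outside, world axes, zero at the start.
- r.read_moment(): the same for the moment, N m.
- r.read_gripper_width(): opening from 0.0 (shut) to 1.0 (fully open).
- r.read_finger_force(): force on a finger pad.
Only numpy, scipy, OpenCV 4.12 (cv2) and the standard library are available. Lean on these libraries where they do the work, as an engineer would, in place of code of your own. Each camera call takes 0.05 s, during which the arm holds its last target. There are 200 camera calls.

### The job

Make up the job tray for the cracked tan puzzle box: lay the brass tweezers in the long green-lined nest, the steel spring clamp in the blue-lined nest, the box's loose tan panel in the cork-lined nest and its red-lacquered key in the red-lined nest, each lying flat down in its recess. Carry and set them down one by one without dropping any. The dark walnut panel and the black key belong to another job: leave them where they lie.

Things in the scene. Friction and masses are not known exactly. Their poses are not given: they have to be found in the camera images.
- brass_tweezers: Brass tweezers (yellow metal) lying on edge, 190 mm long, 10 mm high; the two arms are rigid and joined at the -x end, taper to the tips at +x, and have parallel outer faces 16 mm apart for 27 mm either side of the middle, the place to grip. 55 g. Origin: middle of the length, on the underside; x along the length, z up.
- spring_clamp: Small steel spring clamp lying flat, 96 mm long, 40 mm wide over the handles, 19 mm high (pivot pin to 24 mm), orange vinyl on handle ends (-x) and jaw tips (+x); does not open. The steel block at the pivot is 28 mm square with parallel faces along x, the place to grip across y. 90 g. Origin: under the pivot, on the underside; x along the length, z up.
- tan_panel: Loose sliding panel of the cracked box: faded tan wood with a row of darker diamonds, 90 mm long (x), 30 wide (y), 9 thick, lying flat, diamonds up. 30 g. Origin: middle of the underside; z up.
- red_key: Red-lacquered key lying flat, 82 mm long, 8 mm thick: ring bow 26 mm wide at -x, straight shank 8 mm wide (bare from 15 mm on the -x side of the origin to 21 mm on the +x side, the place to grip), small bit at +x. 30 g. Origin: middle of the length on the shank's underside; x along the shank, z up.
- walnut_panel: Look-alike: panel of the same shape in dark brown walnut, of another job. Stays where it lies. Origin and axes as for the tan panel.
- black_key: Look-alike: key of the same shape in black lacquer, of another job. Stays where it lies. Origin and axes as for the red key.
- nest_long: Nest with the long, narrow, green-lined recess. Fixed wooden block 214 x 60 x 10 mm (x, y, z), one of four side by side in the job tray, 62 mm apart. Central recess 204 x 32 mm, floor 4 mm above the underside, rims 6 mm higher but cut away to floor level within 28 mm of the middle of each long side (finger scoops). Origin: middle of the underside, 6 mm above the counter; x along the recess, z up.
- nest_blue: Nest with the wide, blue-lined recess. Fixed wooden block 214 x 60 x 10 mm (x, y, z), one of four side by side in the job tray, 62 mm apart. Central recess 110 x 54 mm, floor 4 mm above the underside, rims 6 mm higher but cut away to floor level within 28 mm of the middle of each long side (finger scoops). Origin: middle of the underside, 6 mm above the counter; x along the recess, z up.
- nest_cork: Nest with the light cork-coloured lining. Fixed wooden block 214 x 60 x 10 mm (x, y, z), one of four side by side in the job tray, 62 mm apart. Central recess 106 x 44 mm, floor 4 mm above the underside, rims 6 mm higher but cut away to floor level within 28 mm of the middle of each long side (finger scoops). Origin: middle of the underside, 6 mm above the counter; x along the recess, z up.
- nest_red: Nest with the red-lined recess. Fixed wooden block 214 x 60 x 10 mm (x, y, z), one of four side by side in the job tray, 62 mm apart. Central recess 98 x 40 mm, floor 4 mm above the underside, rims 6 mm higher but cut away to floor level within 28 mm of the middle of each long side (finger scoops). Origin: middle of the underside, 6 mm above the counter; x along the recess, z up.

How it is judged:
By the outcome, as a careful person would: the job done as asked, in the order asked, and still so for the second after the job is handed in, with the robot touching nothing.
It also fails if it takes over 99 s, if anything falls off the work surface, if the arm or the gripper's body presses on something with over 40 N, if the wrist force passes 120 N, or if a joint passes its speed limit or range.

## Working session

There is one attempt and no reset: what is moved stays moved. The work goes in short steps, each a Python script; the robot and the scene stay as the last script left them, time stands still between calls to the robot, and variables do not carry over. Pictures are saved under pics/ and viewed, at most 14 in all, crops included, and the job is handed in when it is done.

```bash
ls; mkdir -p pics; python3 - <<'E'
from plant import r
import cv2,numpy as np
for n in("top","side"):
    c=r.capture(n); np.savez(f"pics/{n}0.npz",**c)
    cv2.imwrite(f"pics/{n}0.png",cv2.resize(c["color"][...,::-1],(800,600),interpolation=cv2.INTER_CUBIC))
    T=c["camera_from_world"];print(n,c["K"].tolist(),(-T[:3,:3].T@T[:3,3]).round(3),T.round(3).tolist(),[k for k in c])
    z=c["z_map"];print((z==0).mean(),z[z>0].min(),z.max())
print(r.read_time(),r.read_orientation())
E
```

```text
pics
plant.py
top [[429.16443568699833, 0.0, 255.57720973111427], [0.0, 429.16443568699833, 191.6705809944897], [0.0, 0.0, 1.0]] [0.48  0.029 1.1  ] [[-0.016, -1.0, 0.002, 0.035], [0.996, -0.016, 0.084, -0.57], [-0.084, 0.004, 0.996, -1.056], [0.0, 0.0, 0.0, 1.0]] ['color', 'z_map', 'K', 'camera_from_world']
0.0041046142578125 0.60613495 1.9490979
side [[499.65816957618523, 0.0, 261.6726036470978], [0.0, 499.65816957618523, 194.7620843612675], [0.0, 0.0, 1.0]] [ 0.433 -0.773  0.94 ] [[0.986, -0.164, 0.004, -0.557], [0.12, 0.737, 0.665, -0.107], [-0.112, -0.655, 0.747, -1.16], [0.0, 0.0, 0.0, 1.0]] ['color', 'z_map', 'K', 'camera_from_world']
0.004007975260416667 0.46231022 3.3520608
0.1 [ 9.83049702e-01  1.83338454e-01 -6.49434964e-05 -5.38845545e-04]
```

View pics/top0.png

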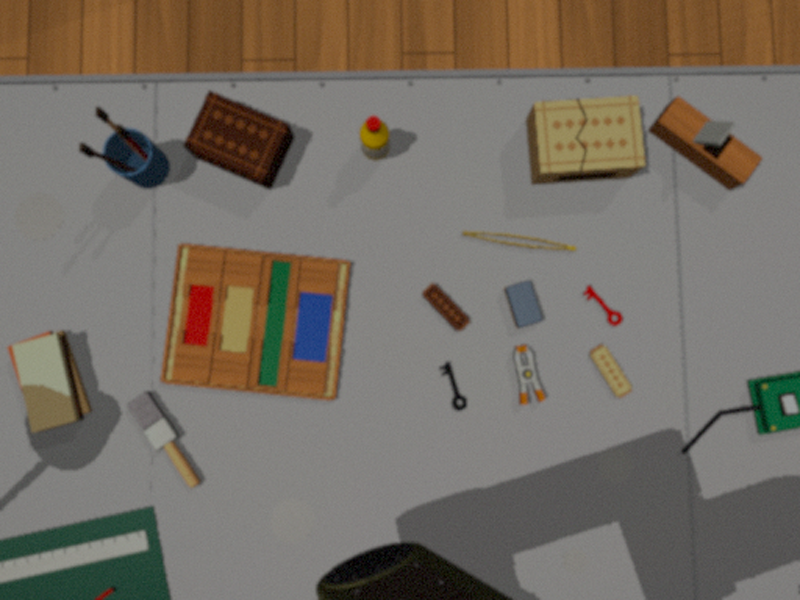

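View pics/side0.png

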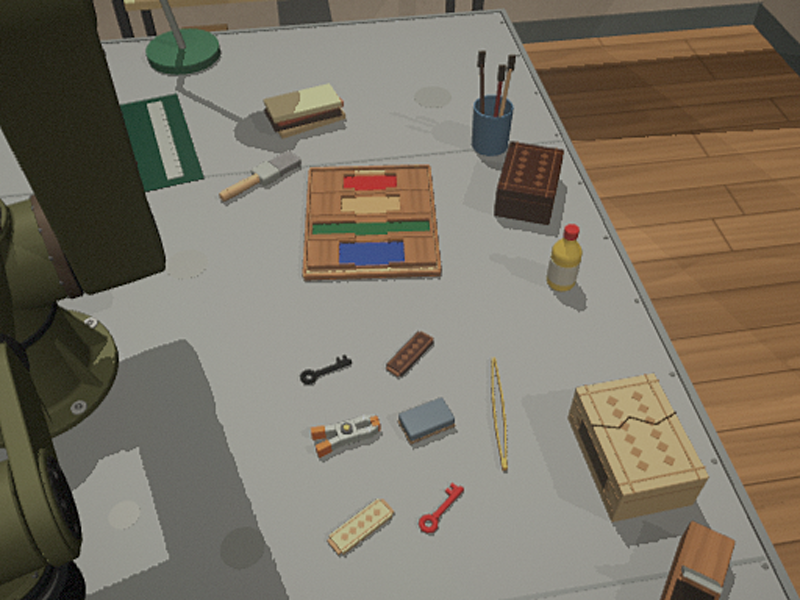

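The top view (800x600) shows the tray recesses: red (199,316), cork (238,320), green (275,324) and blue (313,327). The objects are tweezers (518,241), clamp (528,374), tan panel (610,371) and red key (603,305). A blue-grey block lies at (524,304). The side view shows the same layout.

```bash
cat > h.py <<'E'
import cv2,numpy as np
def ray(c,uv,h):
    K,T=c["K"],c["camera_from_world"];R=T[:3,:3];o=-R.T@T[:3,3]
    uv=np.atleast_2d(uv).astype(float)
    p=np.c_[(uv[:,0]-K[0,2])/K[0,0],-(uv[:,1]-K[1,2])/K[1,1],-np.ones(len(uv))]
    d=p@R
    return (o+d*((h-o[2])/d[:,2])[:,None])[:,:2]
def blob(c,box,test,h,all=False):
    """largest blob of colour in an 800-scale box -> world outline on plane z=h"""
    x0,y0,x1,y1=[int(v*.64) for v in box]
    im=np.ascontiguousarray(c["color"][y0:y1,x0:x1]);k=4
    big=cv2.resize(im,None,fx=k,fy=k,interpolation=cv2.INTER_CUBIC)
    m=test(cv2.cvtColor(big,cv2.COLOR_RGB2HSV).astype(int)).astype(np.uint8)
    cs=sorted(cv2.findContours(m,cv2.RETR_EXTERNAL,cv2.CHAIN_APPROX_NONE)[0],key=cv2.contourArea)[::-1]
    W=[ray(c,(q[:,0]+.5)/k-.5+[x0,y0],h) for q in cs if cv2.contourArea(q)>60]
    return W if all else W[0]
def rect(w):
    (cx,cy),(a,b),t=cv2.minAreaRect((w*1000).astype(np.float32))
    if a<b:a,b,t=b,a,t+90
    return np.array([cx,cy,a,b,(t+90)%180-90])
hue=lambda lo,hi,s=90,v=40:(lambda H:(((H[...,0]-lo)%180)<=(hi-lo)%180)&(H[...,1]>s)&(H[...,2]>v))
E
python3 - <<'E'
from h import *
C={n:dict(np.load(f"pics/{n}0.npz")) for n in("top","side")}
S=dict(tweez=((455,220,585,262),(475,350,525,480),hue(12,35,70),.010),
 tan=((580,335,640,405),(320,490,405,560),hue(8,35,50),.009),
 red=((575,275,635,335),(410,475,475,540),hue(170,8,110),.008),
 nR=((175,275,222,355),(335,170,405,192),hue(170,8,160),.010),
 nC=((216,280,259,360),(335,192,405,215),hue(18,32,60,120),.010),
 nG=((250,250,300,395),(305,215,445,240),hue(60,90,100),.010),
 nB=((285,280,345,370),(330,235,415,270),hue(105,130,120),.010),
 block=((495,270,555,335),(390,395,465,445),hue(95,120,40),.02),
 vinyl=((505,335,560,410),(300,405,385,465),hue(5,20,150),.015))
np.set_printoptions(suppress=True,precision=1)
for k,(b1,b2,t,h) in S.items():
    for n,b in zip(C,(b1,b2)):
        if k=="vinyl": print(k,n,[ (w.mean(0)*1000).round(1).tolist()+[len(w)] for w in blob(C[n],b,t,h,True)])
        else: print(k,n,rect(blob(C[n],b,t,h)))
c=C["top"];T=c["camera_from_world"];K=c["K"]
v,u=np.mgrid[:384,:512];z=c["z_map"]
P=np.stack([(u-K[0,2])/K[0,0]*z,-(v-K[1,2])/K[1,1]*z,-z],-1)
P=(P-T[:3,3])@T[:3,:3]
for k,(x0,y0,x1,y1) in dict(block=(500,275,550,330),clamp=(505,340,550,405),tray=(165,245,350,395),box=(525,95,650,185),bottle=(355,110,395,160),wbox=(185,90,295,190),plane=(650,95,765,190),tw=(460,230,580,255),bare=(560,420,640,440)).items():
    q=P[int(y0*.64):int(y1*.64),int(x0*.64):int(x1*.64)]; q=q[np.isfinite(q[...,2])]
    print(k,np.percentile(q[:,2],[50,98])*1000, q[q[:,2]>np.percentile(q[:,2],85)].mean(0)*1000)
big=lambda im,b,s:cv2.resize(im[b[1]:b[3],b[0]:b[2]],None,fx=s,fy=s,interpolation=cv2.INTER_CUBIC)
A=big(C["top"]["color"],(320,214,360,264),8);B=big(C["side"]["color"],(190,258,250,298),8)
o=np.zeros((400,800,3),np.uint8);o[:400,:320]=A[:400];o[:320,320:800]=B
cv2.imwrite("pics/clamp.png",o[...,::-1])
E
```

```text
tweez top [ 666.2 -172.6  187.3   18.5   80.4]
tweez side [ 664.8 -175.9  192.1   17.7   80.9]
tan top [ 451.1 -314.1   91.3   32.6   30.7]
tan side [ 449.6 -318.3   91.4   33.4   30.7]
red top [ 556.5 -305.5   78.6   23.8   43.2]
red side [ 556.1 -310.1   81.7   24.9   41. ]
nR top [551.9 352.5  98.8  41.2  -7.2]
nR side [549.5 353.1  98.1  42.7  -8. ]
nC top [544.6 290.9 107.6  46.6  -7.2]
nC side [541.5 291.1 104.2  44.7  -7.1]
nG top [537.2 229.5 199.1  27.   -6.8]
nG side [535.2 229.8 202.3  28.   -7.1]
nB top [530.1 167.7 105.9  50.2  -6.7]
nB side [527.9 168.2 108.1  51.4  -6.8]
block top [ 561.1 -175.4   66.5   40.6   16.5]Traceback (most recent call last):
  File "<stdin>", line 16, in <module>
  File "h.py", line 16, in blob
    return W if all else W[0]
                         ~^^^
IndexError: list index out of range
```

```bash
python3 - <<'E'
from h import *
np.set_printoptions(suppress=True,precision=1)
C={n:dict(np.load(f"pics/{n}0.npz")) for n in("top","side")}
for n,b in zip(C,((505,335,560,410),(300,405,385,465))):
    print("vinyl",n,[(w.mean(0)*1000).round(1).tolist()+[len(w)] for w in blob(C[n],b,hue(5,20,150),.015,True)])
for n,b in zip(C,((575,275,635,335),(410,475,475,540))):
    w=blob(C[n],b,hue(170,8,110),.008)*1000
    x,y,a,bb,t=rect(w/1000)
    for _ in range(4): # shank line: mid of upper/lower outline vs along
        e=np.array([np.cos(np.radians(t)),np.sin(np.radians(t))]);f=np.array([-e[1],e[0]])
        s=w@e;q=w@f; m=(s.max()+s.min())/2
        # bow is on the fatter end
        sg=-1 if np.ptp(q[s<m-20])>np.ptp(q[s>m+20]) else 1   # bow side
        xs=np.arange(-11,16)*-sg+m
        mid=[(q[abs(s-v)<1].max()+q[abs(s-v)<1].min())/2 for v in xs]
        g=np.polyfit(xs,mid,1);t+=np.degrees(np.arctan(g[0]))
    wd=[np.ptp(q[abs(s-v)<1]) for v in xs]
    print("key",n,(m*e+np.polyval(g,m)*f),"ang",t,"len",np.ptp(s),"shank w",np.mean(wd),"bow sign",sg)
c=C["top"];T=c["camera_from_world"];K=c["K"]
v,u=np.mgrid[:384,:512];z=c["z_map"]
P=np.stack([(u-K[0,2])/K[0,0]*z,-(v-K[1,2])/K[1,1]*z,-z],-1)
P=(P-T[:3,3])@T[:3,:3]
for k,(x0,y0,x1,y1) in dict(block=(500,275,550,330),clamp=(505,340,550,405),tray=(165,245,350,395),box=(525,95,650,185),bottle=(355,110,395,160),wbox=(185,90,295,190),tw=(460,230,580,255),bare=(560,420,640,440)).items():
    q=P[int(y0*.64):int(y1*.64),int(x0*.64):int(x1*.64)].reshape(-1,3)
    print(k,np.percentile(q[:,2],[50,98])*1000, q[q[:,2]>np.percentile(q[:,2],85)].mean(0)*1000)
big=lambda im,b,s:cv2.resize(im[b[1]:b[3],b[0]:b[2]],None,fx=s,fy=s,interpolation=cv2.INTER_CUBIC)
A=big(C["top"]["color"],(320,214,360,264),8);B=big(C["side"]["color"],(190,258,250,298),8)
o=np.zeros((400,800,3),np.uint8);o[:400,:320]=A[:400];o[:320,320:800]=B
cv2.imwrite("pics/clamp.png",o[...,::-1])
E
```

```text
vinyl top [[409.3, -170.4, 69], [414.1, -196.8, 66], [489.1, -169.9, 56]]
vinyl side [[412.9, -201.6, 117], [408.2, -175.0, 113], [488.1, -168.4, 66]]
key top [ 558.  -307.1] ang 38.199801498974544 len 78.83482246041294 shank w 7.2708099157376616 bow sign -1
key side [ 556.7 -310.8] ang 39.51376309891651 len 81.74444598833725 shank w 7.816088760757675 bow sign -1
block [ 2.5 25.1] [ 557.5 -167.    68.6]
clamp [ 1.1 22.2] [ 446.3 -171.5   43.9]
tray [11.8 19.6] [540.8 262.1  45.9]
box [73.7 78.6] [ 810.3 -261.8  111.3]
bottle [ 30.2 121.3] [821.5  61.  128.9]
wbox [60.7 68.9] [824.2 273.9  95.2]
tw [ 0.6 11.6] [ 665.4 -175.5   14.6]
bare [-0.1  4.7] [ 365.3 -277.    58. ]
```

View pics/clamp.png

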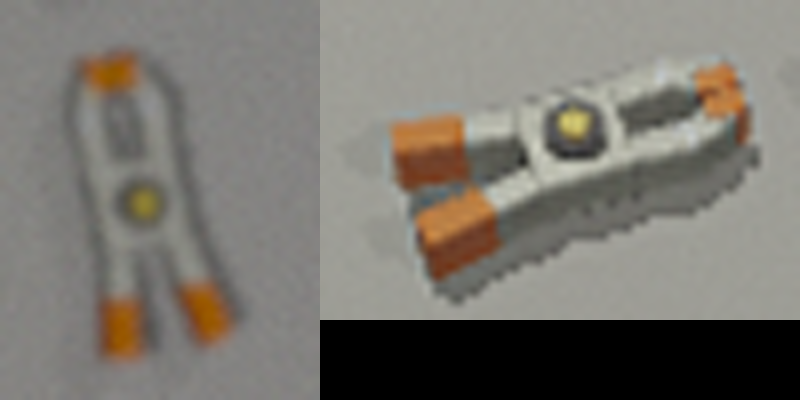

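The clamp crop shows its pivot pin at crop pixel (143,204) in the top half and (573,124) in the side half, with the jaws pointing to +x. Next I check the height of the tray's edge strips, which matters when the fingers open in the outer nests.

```bash
python3 - <<'E'
from h import *
np.set_printoptions(suppress=True,precision=1,linewidth=200)
C={n:dict(np.load(f"pics/{n}0.npz")) for n in("top","side")}
print("pivot",ray(C["top"],[337.4,239.5],.024)*1000,ray(C["side"],[221.6,273.5],.024)*1000)
def cloud(c):
    T=c["camera_from_world"];K=c["K"];v,u=np.mgrid[:384,:512];z=c["z_map"]
    P=np.stack([(u-K[0,2])/K[0,0]*z,-(v-K[1,2])/K[1,1]*z,-z],-1)
    return ((P-T[:3,3])@T[:3,:3]).reshape(-1,3)*1000
a=np.radians(-6.9);e=np.array([np.cos(a),np.sin(a)]);f=np.array([-e[1],e[0]]);o=np.array([539.7,260.3])
for n in C:
    P=cloud(C[n]);s=(P[:,:2]-o)@e;t=(P[:,:2]-o)@f
    for lab,m in (("mid",abs(s)<22),("end",(abs(s)>60)&(abs(s)<95))):
        print(n,lab,[(int(x),round(float(np.median(P[m&(abs(t-x)<1.5),2])),1)) for x in list(range(-142,-85,3))+list(range(88,142,3))])
b=(190,100,290,185)
cv2.imwrite("pics/tray.png",cv2.resize(C["side"]["color"][b[1]:b[3],b[0]:b[2],::-1],(700,595),interpolation=cv2.INTER_CUBIC))
E
```

```text
pivot [[ 447.3 -176.7]] [[ 447.7 -179.3]]
top mid [(-142, 7.4), (-139, 11.6), (-136, 11.0), (-133, 6.0), (-130, 6.0), (-127, 6.5), (-124, 6.6), (-121, 9.3), (-118, 10.3), (-115, 10.4), (-112, 10.1), (-109, 10.7), (-106, 10.5), (-103, 10.4), (-100, 9.9), (-97, 10.7), (-94, 10.1), (-91, 10.3), (-88, 10.1), (88, 10.6), (91, 11.0), (94, 9.9), (97, 9.6), (100, 10.8), (103, 11.0), (106, 10.6), (109, 10.9), (112, 10.9), (115, 10.3), (118, 9.7), (121, 9.8), (124, 5.7), (127, 5.6), (130, 6.3), (133, 7.6), (136, 9.6), (139, 11.8)]
top end [(-142, 7.8), (-139, 11.9), (-136, 10.5), (-133, 5.8), (-130, 6.0), (-127, 5.1), (-124, 6.8), (-121, 15.9), (-118, 16.2), (-115, 16.4), (-112, 16.0), (-109, 16.8), (-106, 16.8), (-103, 15.9), (-100, 15.8), (-97, 16.3), (-94, 15.7), (-91, 15.7), (-88, 16.3), (88, 16.9), (91, 16.7), (94, 16.7), (97, 16.4), (100, 16.8), (103, 16.9), (106, 16.7), (109, 16.8), (112, 16.1), (115, 16.1), (118, 16.1), (121, 15.6), (124, 14.3), (127, 7.0), (130, 6.7), (133, 5.7), (136, 9.2), (139, 12.6)]
side mid [(-142, 7.4), (-139, 12.6), (-136, nan), (-133, 8.6), (-130, 8.6), (-127, 8.8), (-124, 10.6), (-121, 11.8), (-118, 13.4), (-115, 11.5), (-112, 12.5), (-109, 12.5), (-106, 12.3), (-103, 11.7), (-100, 12.0), (-97, 11.8), (-94, 11.3), (-91, 11.7), (-88, 12.7), (88, 12.9), (91, 13.4), (94, 12.0), (97, 12.3), (100, 13.5), (103, 13.2), (106, 12.8), (109, 13.2), (112, 11.7), (115, 11.9), (118, 11.6), (121, 11.9), (124, 9.7), (127, 10.6), (130, 9.1), (133, 10.1), (136, 10.9), (139, 12.3)]
side end [(-142, 10.2), (-139, 12.1), (-136, 10.4), (-133, 9.5), (-130, 8.9), (-127, 9.8), (-124, 13.3), (-121, 16.1), (-118, 18.1), (-115, 18.8), (-112, 17.8), (-109, 17.6), (-106, 18.3), (-103, 17.5), (-100, 17.1), (-97, 17.7), (-94, 18.1), (-91, 17.6), (-88, 18.2), (88, 17.0), (91, 17.7), (94, 17.9), (97, 18.1), (100, 16.9), (103, 17.9), (106, 18.3), (109, 19.0), (112, 18.3), (115, 18.8), (118, 17.7), (121, 15.7), (124, 16.1), (127, 13.3), (130, nan), (133, 12.1), (136, 11.9), (139, 13.1)]
  return _methods._mean(a, axis=axis, dtype=dtype,
  ret = ret.dtype.type(ret / rcount)
```

View pics/tray.png

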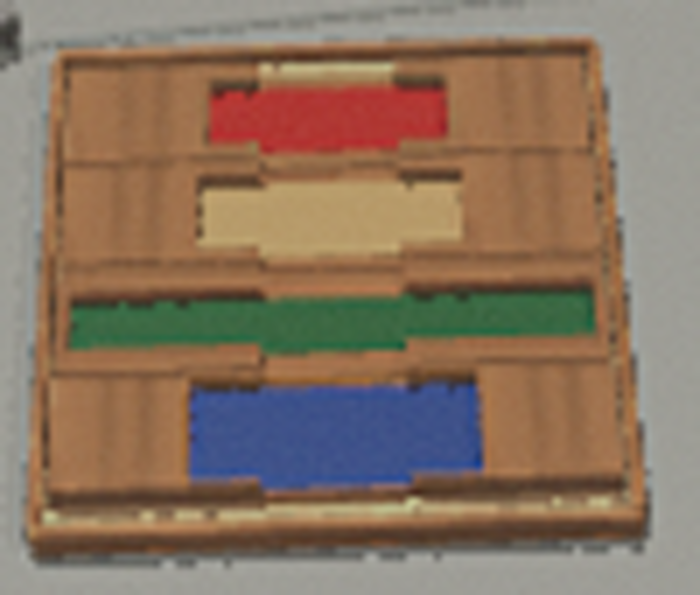

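```bash
cat > mv.py <<'E'
from plant import r
import numpy as np
from scipy.spatial.transform import Rotation as Ro
def q(deg): a=np.radians(deg)/2;return [np.cos(a),np.sin(a),0,0]
def best(p,deg):
    c=[]
    for d in (deg,deg+180):
        j=r.ik(p,q(d))
        if j is not None:c.append((abs(j[5]),d))
    return q(min(c)[1])
UP=.16
OBJ=dict(tweezers=(.6655,-.1743,80.6,.0025),clamp=(.4475,-.178,11,.006),panel=(.4503,-.3162,30.7,.0025),key=(.5573,-.309,38.9,.0025))
NEST=dict(tweezers=(.5362,.2296),clamp=(.529,.168),panel=(.543,.291),key=(.5507,.3528))
def st(s):print(s,"t",round(r.read_time(),2),"p",np.round(r.read_position(),4),"w",round(r.read_gripper_width(),3),"ff",round(float(np.max(r.read_finger_force())),1),"F",np.round(r.read_contact_force(),1))
def pick(k):
    x,y,d,g=OBJ[k]; o=best([x,y,UP],d)
    r.goto([x,y,UP],o); r.servo_line([x,y,.04],velocity=.25);r.servo_line([x,y,g],velocity=.08);st("down")
    r.grab();st("grab");r.servo_line([x,y,.03],velocity=.08);r.servo_line([x,y,UP],velocity=.2);st("up")
def place(k):
    (x,y),g=NEST[k],OBJ[k][3]; o=best([x,y,UP],-6.9)
    r.goto([x,y,UP],o);st("over");z=.010+g+.0004
    r.servo_line([x,y,.045],velocity=.2);r.servo_line([x,y,z],velocity=.05);st("set")
    r.let_go();st("open");r.servo_line([x,y,.05],velocity=.08);r.servo_line([x,y,UP],velocity=.25);st("done")
def snap(n,name,box=None,s=1.5625):
    import cv2
    c=r.capture(n);np.savez(f"pics/{name}.npz",**c);im=c["color"][...,::-1]
    if box:im=im[box[1]:box[3],box[0]:box[2]]
    cv2.imwrite(f"pics/{name}.png",cv2.resize(np.ascontiguousarray(im),None,fx=s,fy=s,interpolation=cv2.INTER_CUBIC))
E
python3 - <<'E'
from mv import *
pick("tweezers")
snap("side","tw1")
E
```

```text
down t 3.44 p [ 0.6656 -0.1743  0.0024] w 0.999 ff 0.0 F [0.4 0.  0. ]
grab t 4.09 p [ 0.6657 -0.1744  0.0029] w 0.163 ff 59.9 F [0.1 0.1 3.3]
up t 5.38 p [ 0.6649 -0.1741  0.1583] w 0.158 ff 59.5 F [ 0.4 -0.3 -1.5]
```

View pics/tw1.png

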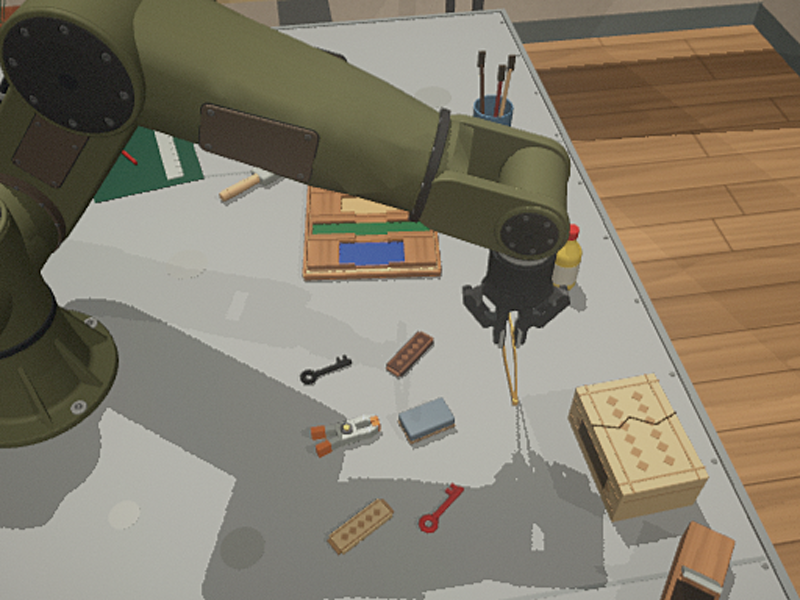

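The tweezers are held level between the pads at (513,340). I'm placing them.

```bash
python3 - <<'E'
from mv import *
place("tweezers")
pick("clamp")
snap("side","a1",(170,90,300,190),6)
E
```

```text
over t 7.0 p [0.5367 0.2289 0.1599] w 0.158 ff 59.5 F [-0.2 -0.1 -0.6]
set t 8.52 p [0.5361 0.2296 0.0128] w 0.156 ff 60.1 F [-2.1 -0.9  4.7]
open t 9.21 p [0.5362 0.2296 0.0129] w 0.997 ff 0.0 F [-0.1  0.6  0.8]
done t 10.42 p [0.5359 0.2295 0.1596] w 0.998 ff 0.0 F [-0.8  1.2 -0.8]
down t 13.39 p [ 0.4477 -0.1781  0.0063] w 1.003 ff 0.0 F [-0.1 -0.5  0.7]
grab t 13.97 p [ 0.4477 -0.1781  0.0064] w 0.308 ff 59.8 F [-1.9  0.4  6.1]
up t 15.22 p [ 0.447  -0.1778  0.1587] w 0.305 ff 59.0 F [-0.2 -0.8 -1.6]
```

View pics/a1.png

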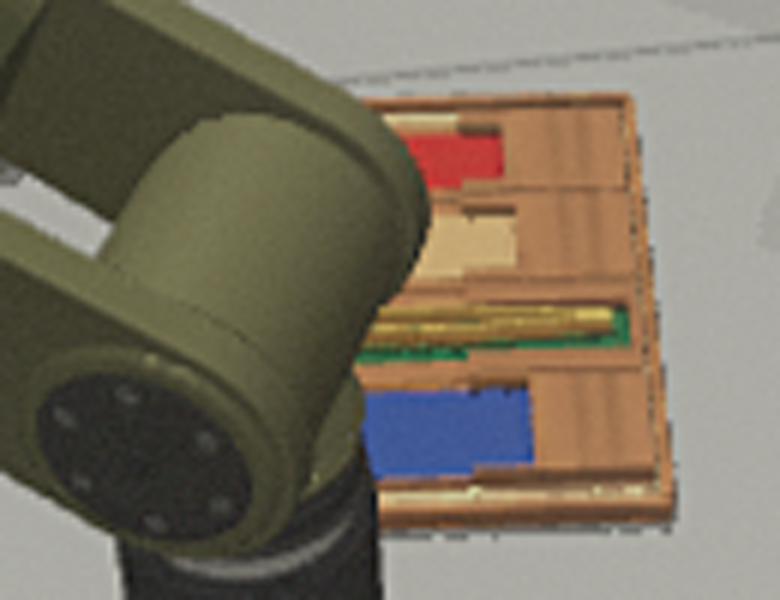

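The tweezers lie in the green recess, with their visible end at (610,320) inside the rim. The clamp is held at a gripper width that matches its block. I'm continuing.

```bash
python3 - <<'E'
from mv import *
place("clamp")
pick("panel")
snap("side","a2")
E
```

```text
over t 17.12 p [0.529  0.1676 0.1598] w 0.306 ff 59.0 F [ 0.2 -0.6 -0.8]
set t 18.57 p [0.5289 0.168  0.0165] w 0.313 ff 60.1 F [-4.1 -0.8  8.1]
open t 19.18 p [0.529  0.168  0.0164] w 1.0 ff 0.0 F [ 0.6 -0.   0.5]
done t 20.33 p [0.5288 0.1679 0.1597] w 0.999 ff 0.0 F [ 0.2 -0.1 -0.2]
down t 23.37 p [ 0.4503 -0.3162  0.0024] w 1.007 ff 0.0 F [0.  0.3 0.6]
grab t 23.95 p [ 0.4506 -0.3164  0.0031] w 0.326 ff 59.6 F [-0.4  0.6  5.3]
up t 25.24 p [ 0.4499 -0.3158  0.1587] w 0.327 ff 59.2 F [-0.8  0.1 -0.8]
```

View pics/a2.png

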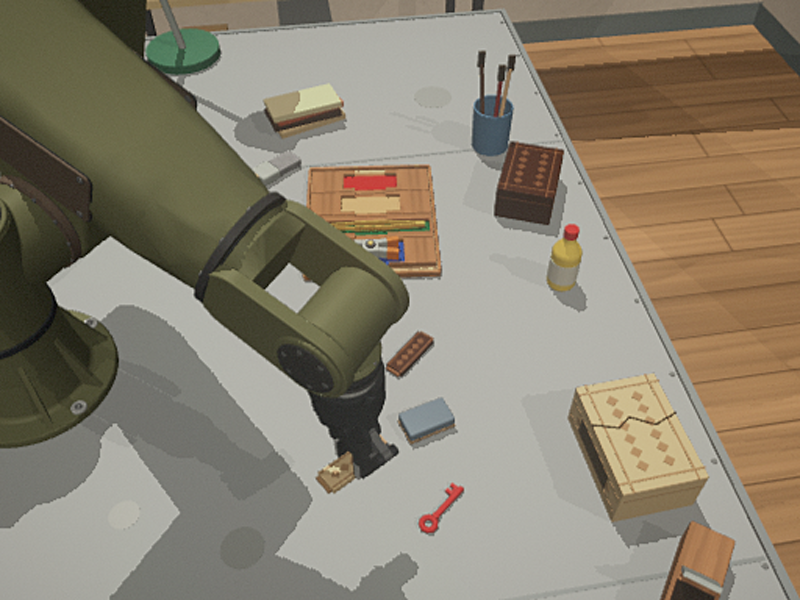

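The panel is in the gripper at (340,470), and the clamp sits in the blue nest at (385,248). The walnut panel at (410,353) has not moved. I'm continuing.

```bash
python3 - <<'E'
from mv import *
place("panel")
pick("key")
snap("side","a3",(180,90,340,210),5)
place("key")
r.set_joints([-1.269,.3,1.521,0,1.321,-.067]);st("home")
snap("side","a4",(180,95,290,185),6.6)
snap("top","a5",(95,145,420,270),2.4)
E
```

```text
over t 27.49 p [0.5434 0.2902 0.16  ] w 0.324 ff 59.1 F [0.6 0.1 0.4]
set t 29.01 p [0.543  0.291  0.0131] w 0.326 ff 60.0 F [-3.3 -1.1  7.6]
open t 29.61 p [0.543  0.291  0.0129] w 1.002 ff 0.0 F [ 0.1 -0.1  0.3]
done t 30.82 p [0.5428 0.2909 0.1596] w 1.0 ff 0.0 F [ 0.1 -0.1 -0.3]
down t 34.22 p [ 0.5574 -0.3091  0.0024] w 0.999 ff 0.0 F [-0.3 -0.2 -0.6]
grab t 34.92 p [ 0.5574 -0.3091  0.0028] w 0.06 ff 59.0 F [-0.   1.2  2.4]
up t 36.21 p [ 0.5568 -0.3087  0.1584] w 0.061 ff 58.7 F [ 0.1 -0.4 -0.5]
over t 38.62 p [0.5512 0.352  0.16  ] w 0.062 ff 58.7 F [-0.4 -0.8 -0.8]
set t 40.13 p [0.5506 0.3528 0.0128] w 0.063 ff 59.1 F [-1.6 -0.2  3.1]
open t 40.88 p [0.5507 0.3528 0.0129] w 0.998 ff 0.0 F [-0.4  0.4  0.3]
done t 42.09 p [0.5505 0.3527 0.1596] w 1.0 ff 0.0 F [ 0.1 -0.3 -1. ]
home t 45.37 p [ 0.1985 -0.5128  0.2312] w 0.996 ff 0.0 F [-0.   0.8  0.2]
```

View pics/a4.png

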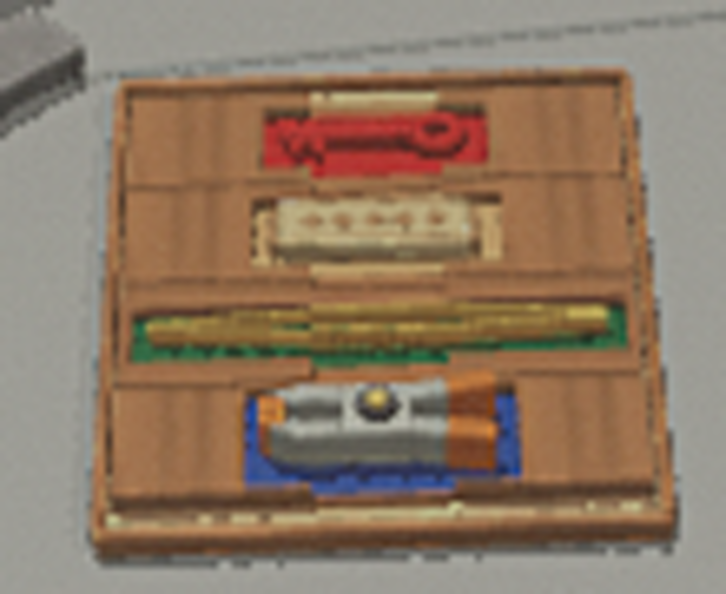

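View pics/a5.png

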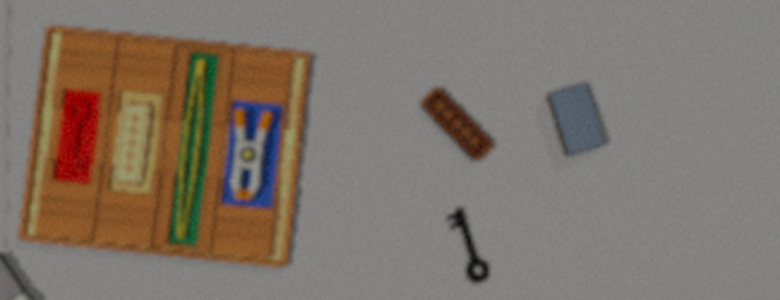

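All four items lie centred and flat in their nests: key at (75,135), panel (135,142), tweezers (193,150) and clamp (247,152). The walnut panel and black key are where they were. I'm handing in.

```bash
python3 -c "
from plant import r
print(r.close_job())"
```

```text
the job is handed in; nothing more can be done
None
```

The job tray is made up and handed in, at about 45 s on the clock: tweezers, clamp, tan panel and red key each lie flat in their nests, set down in that order without a drop, and the walnut panel and black key were left where they lay.

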